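# Assemble the casting flask on the vibrator

### The arm

A 6-joint arm with a two-finger parallel gripper is mounted at the origin on the work surface. World frame = base frame: x ahead of the robot, y to its left, z up, the work surface at z = 0. Lengths are in mm, angles in rad, forces in N, time in s.
With the tool pointing down it reaches from about 350 to 725 mm from the base axis. Payload 4.3 kg.
Tool frame: the origin (TCP) lies at the very end of the fingers, on their centre line; the grasp point (between the pads) lies 19 mm behind it; z points along the fingers, x is the direction in which the jaws open and shut, and the axes are right-handed (so a half turn about z gives the same grasp; the last joint's range is limited). The gripper opens to 85 mm and grips with 20 to 120 N. Pads are 22 mm wide; open, the fingers measure 114 mm over their backs; the gripper's body (76 mm by 85 mm) begins 54 mm behind the grasp point. The pads swing forward as they close: fully open they stand 13 mm farther back than shut.
Start: joints at [-1.422, 0.377, 0.081, 1.274, 0, 1.46], TCP at [147.164, -555.886, 231.329] pointing down, gripper open.
Joint ranges: [-2.72, 2.72], [-0.84, 1.66], [-1.02, 1.22], [-1.77, 2.12], [-1.37, 1.28], [-3.14, 3.14]. Speed limits (rad/s): [2.57, 2.57, 3.14, 3.14, 3.14, 3.14].

### API

Orientations are given as [roll, pitch, yaw] about the fixed x, y, z axes, in that order (R = Rz(yaw) Ry(pitch) Rx(roll)).
In Python, from station import get_state, grab_frame, camera_info, close_job gives the robot as it stands.
- The arm moves only by the shell command python3 -m inch 'ROWS'. ROWS is JSON, a list of rows, each a list of 7 numbers: the shift along the tool's x, y, z as a fraction of full scale, then the turn, a rotation vector about the tool's x, y, z as a fraction of full scale, then the closure, from -1 (fully open) to 1 (shut). In form: [[tx, ty, tz, wx, wy, wz, jaw], ...]. A call has 1 to 20 rows; each row is the pose to reach, as a shift and turn from the pose commanded when the call began, along the tool's axes at that moment, turning the shorter way round; what a row does not reach only later rows make up. Full scale, the value 1, is 0.4 m for a shift and 180 degrees for a turn. A row lasts 1/12 s, in which the tool goes at most 41.7 mm and 7.16 degrees, less where a joint would pass 70% of its speed; a pose out of reach is approached as far as the arm can. A call with a number of a shift or a turn outside -1 to 1 is refused whole. A call with a gripper value outside its range is refused whole. The fingers move at their own pace and stop on an object; the grip force is fixed at half the most. Time passes only in rows, so rows that repeat a pose let the fingers close. It gives the time, the measured TCP pose, the force and the opening at its end, in the units of the state.
- get_state(): the state, without advancing time (a new reading comes with each control period).
- grab_frame(name): name is "scene" or "top"; returns (picture, depth): 400x640x3 uint8, red, green, blue; 400x640 float32, mm along the optical axis (not along the pixel's ray), 0 where there is no reading.
- camera_info(name): a dict with "K" (3x3 intrinsics, pixels), "k1" (the pictures are not rectified: a ray, as slopes to the right and down, at radius r is drawn at 1 + k1 r^2 times it, then the intrinsics apply), "position" and "rotation" of the camera in the world. Camera axes: x right, y down, z forward; pixel columns grow to the right and rows downward; lengths in mm; the calibration is good to about 2 mm. A picture is of the moment at which its call begins. camera_info takes no time and is no camera call.
- close_job(): hands the job in, once; it reports no verdict.
The state is a dict: "time": time; "joint_pos": joint angles; "joint_vel": joint speeds; "effort": joint torques, N m; "eef_pos": TCP position; "orientation": TCP orientation; "ft_force": force on the tool from outside, world axes, zero at the start; "moment": the same for the moment, N m; "opening": finger opening in mm.
Only numpy, scipy, OpenCV 4.12 (cv2) and the standard library are available. Lean on these libraries where they do the work, as an engineer would, in place of code of your own. Each camera call takes 0.05 s, during which the arm holds its last target. There are 200 camera calls.

### The job

Set up the narrow casting flask on the vibrator, ready for pouring the investment: set the rubber sprue base in the middle of the vibrator's round pad, then stand the wax tree upright in the hole of the base, then lower the narrow steel flask over the tree until it stands fully down inside the rim of the base, and last put the collar on the flask until its ledge rests on the flask's top. Keep to that order, one piece at a time, lower each piece gently rather than dropping it and do not strike the tree with the flask. Leave the wide flask, the dish and the steel block where they are; nothing else is needed.

Things in the scene. Friction and masses are not known exactly. Their poses are not given: they have to be found in the camera images.
- pad (a point): Centre of the top face of the vibrator's round black rubber pad (diameter 110 mm, level, 55 mm above the bench). The vibrator is a fixed grey box, 150 x 130 mm in plan, with the pad centred on it; it stands on the left or the right of the bench's middle. z is up.
- base: Sprue base: red-brown rubber cup, 70 g, upright. Outside 66 mm wide, straight, 15 mm high (grip there). Floor 5 mm thick. Rim inside 56 mm wide up to 9 mm, widening to 62 mm at its top. Central cone hub (28 mm wide at the floor, 20 mm high overall) with a hole 11.6 mm wide that ends 5 mm above the underside and flares to 18 mm in its top 5 mm. Origin: centre of the underside, z up.
- tree: Wax tree: dark green stem, 10 mm wide, 62 mm tall, 15 g, with six small ring models (out to 16 mm from the axis, 25 to 45 mm above the foot); the top 16 mm is bare: grip there. It stands loose in the block's hole, top 72 mm above the bench. In the base its foot rests on the hole's floor, 5 mm above the base's underside. Origin: centre of the foot, z up along the stem.
- flask: Narrow flask: plain steel tube, open at both ends, outside 52 mm, inside 46 mm, 76 mm tall, about 0.27 kg, standing on the bench. It goes over the tree into the base's rim and rests on the base's floor. Origin: centre of its lower end, z up.
- collar: Collar: black rubber sleeve 34 mm tall, 50 g, upright on the bench, outside 62 mm above a skirt (lowest 6 mm, flared to 68 mm; grip above it). Inside: mouth narrows from 62 to 56 mm in the lowest 6 mm; ledge (46 mm hole) from 14 to 18 mm up. It goes over the flask's upper end till the ledge rests on its top: lower end then 62 mm above the flask's. Origin: centre of lower end, z up.
- block: Square steel bench block, 60 x 60 x 22 mm, 0.6 kg, with a vertical hole 12 mm in diameter and 12 mm deep in its centre, in which the tree stands at the start. Stays where it is. Origin: centre of the underside.
- wide_flask: Bystander: the wide steel flask, a tube of 76 mm outer diameter, 76 mm tall; too wide for the base. Leave it. Origin: centre of its lower end.
- dish: Bystander: a small white ceramic dish, 72 mm wide, 22 mm tall. Leave it. Origin: centre of the underside.
- board: Bystander, fixed: a pale soldering board, 130 x 100 mm, with a pale brick on it (top 42 mm above the bench) and small work pieces. Origin: centre of the underside.

How it is judged (in metres and radians):
On the way, in this order (a step that is already met when the one before it is completed fails the run):
1. the sprue base lies flat in the middle of the pad, released (horizontal distance between base and pad below 0.012 m and z of base in the frame of pad between -0.004 and 0.004 m and angle between base's own z axis and vertical below 0.06 rad and contact force between the fingers and base below 0.1 N), for 0.2 s.
2. the wax tree stands in the hole of the base, released (horizontal distance between base and pad below 0.012 m and z of base in the frame of pad between -0.004 and 0.004 m and angle between base's own z axis and vertical below 0.06 rad and horizontal distance between tree and base below 0.005 m and z of tree in the frame of base between 0.001 and 0.009 m and angle between tree's own z axis and vertical below 0.12 rad and contact force between the fingers and tree below 0.1 N), for 0.2 s.
3. the narrow flask stands in the base around the tree, released (horizontal distance between base and pad below 0.012 m and z of base in the frame of pad between -0.004 and 0.004 m and angle between each of base, flask's own z axis and vertical below 0.06 rad and horizontal distance between tree and base below 0.005 m and z of tree in the frame of base between 0.001 and 0.009 m and angle between tree's own z axis and vertical below 0.12 rad and horizontal distance between flask and base below 0.006 m and z of flask in the frame of base between 0.001 and 0.009 m and contact force between the fingers and flask below 0.1 N), for 0.2 s.
4. the collar sits on the flask's top, released (horizontal distance between base and pad below 0.012 m and z of base in the frame of pad between -0.004 and 0.004 m and angle between each of base, flask's own z axis and vertical below 0.06 rad and horizontal distance between tree and base below 0.005 m and z of tree in the frame of base between 0.001 and 0.009 m and angle between tree's own z axis and vertical below 0.12 rad and horizontal distance between flask and base below 0.006 m and z of flask in the frame of base between 0.001 and 0.009 m and horizontal distance between collar and flask below 0.008 m and z of collar in the frame of flask between 0.058 and 0.066 m and angle between collar's own z axis and vertical below 0.08 rad and contact force between the fingers and collar below 0.1 N), for 0.2 s.
At the end, for the whole second after the job is handed in: Base flat on the pad within 12 mm of its centre; tree upright in the base (0.12 rad), foot on the hole floor; flask upright in the rim, on the base floor, centred within 6 mm; collar level, its ledge on the flask top, centred within 8 mm; heights within 4 mm; all released and at rest (all of step 4 and contact force between the fingers and base below 0.1 N and contact force between the fingers and tree below 0.1 N and contact force between the fingers and flask below 0.1 N and linear speed of each of base, tree, flask, collar below 0.02 m/s); the robot touches nothing.
It fails at once if a piece is dropped onto its place instead of being lowered (it lands faster than 0.6 m/s) ((horizontal distance between base and pad below 0.05 m and z of base in the frame of pad below 0.012 m and linear speed of base above 0.6 m/s) or (horizontal distance between tree and base below 0.015 m and z of tree in the frame of base below 0.017 m and linear speed of tree above 0.6 m/s) or (horizontal distance between flask and base below 0.02 m and z of flask in the frame of base below 0.017 m and linear speed of flask above 0.6 m/s) or (horizontal distance between collar and flask below 0.02 m and z of collar in the frame of flask below 0.074 m and linear speed of collar above 0.6 m/s)).
It fails at once if the flask strikes or presses on the tree with more than 6 N (contact force between flask and tree above 6 N).
It fails at once if the wide flask, the dish or the block is moved by more than 30 mm (distance of any of wide_flask, dish, block from where it was at the start of the episode above 0.03 m).
It also fails if it takes over 128 s, if anything falls off the work surface, if the arm or the gripper's body presses on something with over 40 N, if the wrist force passes 120 N, or if a joint passes its speed limit or range.

## Working session

There is one attempt and no reset: what is moved stays moved. The work goes in short steps, Python scripts to look and compute and a shell command to move; the robot and the scene stay as the last step left them, time stands still between calls to the robot, and variables do not carry over. Pictures are saved under pics/ and viewed, about 12 in all and at most 16, crops included, and the job is handed in when it is done.

```bash
ls; mkdir -p pics
cat > h.py <<'E'
import numpy as np, cv2
from station import get_state, grab_frame, camera_info
def snap(n,f):
    p,d=grab_frame(n); cv2.imwrite('pics/'+f+'.png',p[:,:,::-1]); np.savez('pics/'+f,p=p,d=d); return p,d
E
python3 - <<'E'
from h import *
print(get_state())
for n in('scene','top'):
    print(camera_info(n)); snap(n,n+'0')
E
```

```text
pics
{'time': 0.0, 'joint_pos': array([-1.42227191e+00,  3.78102243e-01,  7.96351215e-02,  1.27439384e+00,
        1.98340535e-06,  1.46048792e+00]), 'joint_vel': array([-0.00156013, -0.00038958, -0.00119627,  0.0011898 ,  0.00258916,
       -0.00217138]), 'effort': array([-1.18093785e-04, -4.63606811e+01,  2.69874322e+01,  2.09976104e-02,
       -2.60654355e-05, -5.86351533e-06]), 'eef_pos': array([ 147.07759207, -555.19870166,  230.34207689]), 'orientation': array([-3.14136340e+00,  2.05186796e-03, -1.31196327e+00]), 'ft_force': array([-0.28775001, -0.0280306 ,  0.19153145]), 'moment': array([ 0.0118385 , -0.04786346, -0.00439159]), 'opening': 85.46626516081255}
{'K': array([[415.38265788,   0.        , 318.19630416],
       [  0.        , 415.38265788, 200.8469627 ],
       [  0.        ,   0.        ,   1.        ]]), 'k1': -0.07621625650512497, 'position': array([ 772.10959004, -419.78851433,  837.2288369 ]), 'rotation': array([-2.578758  , -0.00706064,  0.50573494])}
{'K': array([[421.66080535,   0.        , 324.7517444 ],
       [  0.        , 421.66080535, 200.41064554],
       [  0.        ,   0.        ,   1.        ]]), 'k1': 0.038754172474681936, 'position': array([ 301.47079938,  -13.56213705, 1260.40136167]), 'rotation': array([-2.92282492,  0.00555133, -1.46921147])}
```

View pics/scene0.png

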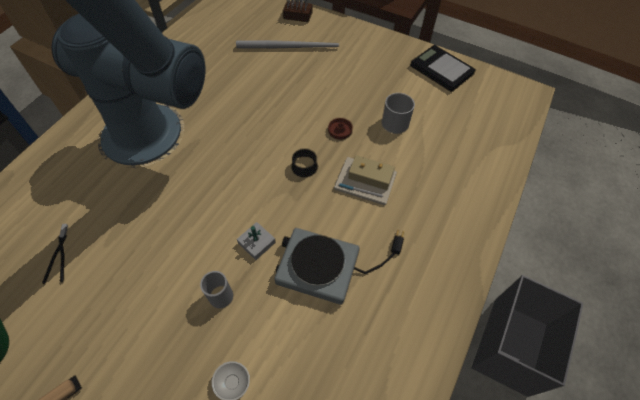

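View pics/top0.png

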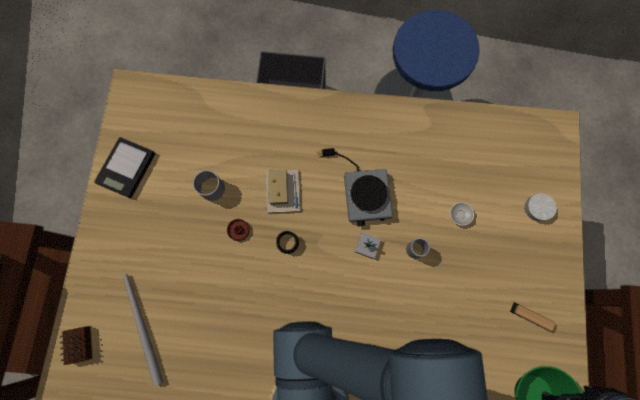

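Scene view: base (340,128), collar (305,163), tree/block (256,240), narrow flask (217,290), pad (318,260). Top view: base (238,231), collar (288,242), tree (370,245), flask (419,248), pad (370,195).

```bash
cat >> h.py <<'E'
from scipy.spatial.transform import Rotation as Ro
CI={n:camera_info(n) for n in('scene','top')}
def rays(n,uv):
    c=CI[n];K=c['K'];a=(np.asarray(uv,float)-K[:2,2])/K[0,0];s=a.copy()
    for _ in range(20): s=a/(1+c['k1']*(s**2).sum(-1,keepdims=True))
    return np.concatenate([s,np.ones(s.shape[:-1]+(1,))],-1)@Ro.from_euler('xyz',c['rotation']).as_matrix().T
def onplane(n,uv,z):
    r=rays(n,uv);P=CI[n]['position'];return P+r*((z-P[2])/r[...,2:])
def cloud(n,d):
    uv=np.stack(np.meshgrid(np.arange(640),np.arange(400)),-1)
    return CI[n]['position']+rays(n,uv)*d[...,None]
def top(n,d,uv,r,z,tol=8):
    """object top at height z near pixel uv: pixels whose depth height is within tol, rays cast on plane z"""
    C=cloud(n,d);v,u=np.mgrid[:400,:640];u0,v0=uv
    m=(abs(C[...,2]-z)<tol)&(np.hypot(u-u0,v-v0)<r)&(d>0)
    P=onplane(n,np.stack([u[m],v[m]],-1),z)[:,:2].astype(np.float32)
    (c,R)=cv2.minEnclosingCircle(P);return np.round(c,1),round(R,1),len(P),np.round(np.median(P,0),1)
E
python3 - <<'E'
from h import *
T={'base':((340,128),(238,231),15),'collar':((305,163),(288,242),34),'tree':((256,232),(370,243),72),'flask':((217,285),(419,246),76),'pad':((318,260),(370,195),55),'block':((256,240),(370,245),22),'wide':((398,112),(209,185),76)}
for n,i in(('scene',0),('top',1)):
    d=np.load(f'pics/{n}0.npz')['d'];C=cloud(n,d)
    print(n,'bench z',[np.round(C[v,u],1) for u,v in(((180,220),(240,330)) if i==0 else ((300,290),(330,225)))])
    for k,t in T.items(): 
        print(k,*top(n,d,t[i],32 if k in('pad',) else 24,t[2]), 'px',np.round(C[t[i][1],t[i][0]],0))
E
```

```text
scene bench z [array([ 263.8, -157.1,   -3.6]), array([ 532.3, -299.3,   -2. ])]
base [465.6 266.6] 34.5 234 [464.5 268.4] px [467. 262.  17.]
collar [441.8 115.8] 34.4 164 [442.6 115.9] px [438. 128.   0.]
tree [ 455.5 -120.8] 5.9 22 [ 456.1 -120.2] px [ 459. -117.   52.]
flask [ 460.2 -261. ] 27.8 188 [ 457.2 -262.4] px [ 440. -246.    8.]
pad [ 605.  -108.9] 56.8 2156 [ 606.  -110.3] px [ 606. -109.   51.]
block [ 455.9 -121.1] 43.0 625 [ 460.4 -124.9] px [ 466. -130.   42.]
wide [581.7 362.9] 42.8 200 [583.2 366.1] px [575. 401.   8.]
top bench z [array([305.7,  66.4,   2.8]), array([505.7,  -1.7,  -1.7])]
base [459.1 263. ] 66.0 238 [461.3 270.8] px [458. 269.  15.]
collar [439.9 120.5] 31.2 76 [440.1 119.6] px [441. 118.   4.]
tree [ 453.8 -116.8] 4.0 9 [ 453.8 -116.8] px [ 454. -120.   71.]
flask [ 457.9 -257.6] 27.7 90 [ 456.7 -259. ] px [ 469. -272.   -0.]
pad [ 602.2 -103.7] 55.9 1090 [ 601.6 -104.1] px [ 597. -110.   56.]
block [ 469.3 -118.8] 54.5 398 [ 452.7 -114.7] px [ 451. -122.   48.]
wide [580.8 367.2] 39.3 139 [579.2 370.3] px [593. 384.  -6.]
```

```bash
python3 -m inch '[[-0.4185,-0.92,0,0,0,-0.4176,-1],[-0.4185,-0.92,0,0,0,-0.4176,-1],[-0.4185,-0.92,0,0,0,-0.4176,-1],[-0.4185,-0.92,0,0,0,-0.4176,-1],[-0.4185,-0.92,0,0,0,-0.4176,-1],[-0.4185,-0.92,0,0,0,-0.4176,-1],[-0.4185,-0.92,0,0,0,-0.4176,-1],[-0.4185,-0.92,0,0,0,-0.4176,-1],[-0.4185,-0.92,0,0,0,-0.4176,-1],[-0.4185,-0.92,0,0,0,-0.4176,-1],[-0.4185,-0.92,0,0,0,-0.4176,-1],[-0.4185,-0.92,0,0,0,-0.4176,-1],[-0.4185,-0.92,0,0,0,-0.4176,-1],[-0.4185,-0.92,0,0,0,-0.4176,-1],[-0.4185,-0.92,0,0,0,-0.4176,-1],[-0.4185,-0.92,0,0,0,-0.4176,-1]]'
```

```text
time: 1.43
eef_pos: [459.4, -300.6, 231.3]
orientation: [3.142, 0.0, -0.002]
ft_force: [0.8, 0.3, -0.3]
opening: 85.2
```

```bash
python3 -m inch '[[0.005,-1,0,0,0,0,-1],[0.005,-1,0,0,0,0,-1],[0.005,-1,0,0,0,0,-1],[0.005,-1,0,0,0,0,-1],[0.005,-1,0,0,0,0,-1],[0.005,-1,0,0,0,0,-1],[0.005,-1,0,0,0,0,-1],[0.005,-1,0,0,0,0,-1],[0.005,-1,0,0,0,0,-1],[0.005,-1,0,0,0,0,-1],[0.005,-1,0,0,0,0,-1]]'
python3 -m inch '[[0,-0.421,0,0,0,0,-1],[0,-0.421,0,0,0,0,-1],[0,-0.421,0,0,0,0,-1],[0,-0.421,0.1,0,0,0,-1],[0,-0.421,0.2,0,0,0,-1],[0,-0.421,0.3,0,0,0,-1],[0,-0.421,0.4,0,0,0,-1],[0,-0.421,0.4,0,0,0,-1],[0,-0.421,0.4,0,0,0,-1]]'
```

```text
time: 2.35
eef_pos: [461.7, 103.7, 231.5]
orientation: [-3.14, -0.0, 0.004]
ft_force: [-0.6, 0.4, 0.2]
opening: 85.3
time: 3.1
eef_pos: [459.3, 266.1, 68.4]
orientation: [3.138, 0.007, -0.002]
ft_force: [-0.2, -0.3, 0.4]
opening: 85.6
```

```bash
python3 -m inch '[[0,0,0,0,0,0,-1],[0,0,0,0,0,0,-1]]'
python3 - <<'E'
from h import *
s=get_state();print(s['eef_pos'],s['joint_pos'],s['joint_vel'])
p,d=snap('scene','s1'); t,d2=snap('top','t1')
a=cv2.resize(p[70:200,270:430],(640,520),interpolation=cv2.INTER_CUBIC);cv2.imwrite('pics/s1c.png',a[:,:,::-1])
E
```

```text
time: 3.27
eef_pos: [464.7, 268.8, 74.1]
orientation: [-3.14, -0.004, -0.001]
ft_force: [0.5, 0.6, 1.2]
opening: 85.0
[464.65388361 268.75747685  74.12065952] [ 4.06298246e-01  3.98100658e-01 -3.14377616e-01  8.53575323e-01
 -1.88841517e-04  1.97848110e+00] [ 0.00541559 -0.01078593  0.00939156 -0.00857739  0.00274377 -0.0031869 ]
```

View pics/s1c.png

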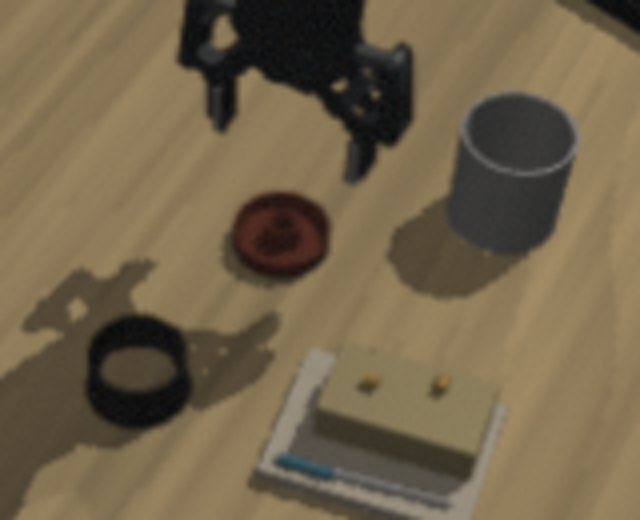

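Run:
```python
from h import *
import time
print(get_state()['eef_pos'],get_state()['joint_vel'])
print([onplane('scene',(342,106.5),z) for z in(82,88)])
for n,uv in(('scene',(340,128)),):
    d=np.load('pics/s1.npz')['d'];print(top(n,d,uv,16,15))
    p=np.load('pics/s1.npz')['p'].astype(int)
for n,f in(('scene','scene0'),('top','top0')):
    p=np.load(f'pics/{f}.npz')['p'];h=cv2.cvtColor(p,cv2.COLOR_RGB2HSV)
    u0,v0={'scene':(340,128),'top':(238,231)}[n]
    v,u=np.mgrid[:400,:640]
    m=((h[...,0]<8)|(h[...,0]>172))&(h[...,1]>110)&(np.hypot(u-u0,v-v0)<22)
    P=onplane(n,np.stack([u[m],v[m]],-1),12)[:,:2].astype(np.float32);print(n,cv2.minEnclosingCircle(P),P.mean(0),m.sum())
```

```text
[464.74695214 269.11525179  74.20297596] [ 0.00495108  0.00297657 -0.01026373 -0.00701982 -0.00132249  0.00174397]
[array([461.99129476, 275.21285737,  82.        ]), array([464.45506426, 269.69134121,  88.        ])]
(array([466.8, 266.7]), 35.1, 238, array([464.8, 267.5], dtype=float32))
scene ((463.977783203125, 264.9390869140625), 34.25996780395508) [464.5088  264.31937] 313
top ((462.6794128417969, 270.1861267089844), 32.12855911254883) [462.56302 270.36316] 297
```

```bash
python3 -m inch '[[0,0,0.1,0,0,0,-1],[0,0,0.13,0,0,0,-1],[0,0,0.15,0,0,0,-1],[0,0,0.15,0,0,0,-1],[0,0,0.15,0,0,0,-1],[0,0,0.15,0,0,0,-1],[0,0,0.15,0,0,0,-1]]'; python3 -c "
from h import *
print(get_state()['eef_pos'])"
```

```text
time: 3.95
eef_pos: [463.5, 269.1, 12.8]
orientation: [-3.14, -0.003, -0.0]
ft_force: [1.2, -0.1, 0.6]
opening: 85.6
[463.53012546 269.11380281  12.80848212]
```

```bash
python3 -m inch '[[0,0,0.02,0,0,0,-1],[0,0,0.038,0,0,0,-1],[0,0,0.038,0,0,0,-1],[0,0,0.038,0,0,0,0],[0,0,0.038,0,0,0,0],[0,0,0.038,0,0,0,0],[0,0,0.038,0,0,0,0],[0,0,0.038,0,0,0,0],[0,0,0.038,0,0,0,0]]'
```

```text
time: 4.7
eef_pos: [462.0, 268.5, -3.4]
orientation: [3.141, 0.0, 0.0]
ft_force: [-1.7, -1.0, 6.1]
opening: 63.1
```

```bash
python3 -m inch '[[0,0,0,0,0,0,-1],[0,0,0,0,0,0,-1],[0,0,0,0,0,0,-1],[0,0,0,0,0,0,-1],[0,0,0,0,0,-0.5,-1],[0,0,0,0,0,-0.5,-1],[0,0,0,0,0,-0.5,-1],[0,0,0,0,0,-0.5,-1],[0,0,0,0,0,-0.5,-1],[0,0,0,0,0,-0.5,-1],[0,0,0,0,0,-0.5,-1],[0,0,0,0,0,-0.5,-1],[0,0,0,0,0,-0.5,-1],[0,0,0,0,0,-0.5,-1],[0,0,0,0,0,-0.5,-1],[0,0,0,0,0,-0.5,-1],[0,0,0,0,0,-0.5,-1],[0,0,0,0,0,-0.5,-1],[0,0,0,0,0,-0.5,-1]]'
python3 -m inch '[[0,0,0,0,0,0,0],[0,0,0,0,0,0,0],[0,0,0,0,0,0,0],[0,0,0,0,0,0,0],[0,0,0,0,0,0,0],[0,0,0,0,0,0,0]]'
```

```text
time: 6.28
eef_pos: [462.1, 268.5, -4.0]
orientation: [-3.142, 0.0, 1.569]
ft_force: [0.2, 0.3, -0.4]
opening: 85.3
time: 6.78
eef_pos: [462.2, 268.6, -3.1]
orientation: [3.141, -0.0, 1.57]
ft_force: [-1.5, -1.3, 6.9]
opening: 63.3
```

```bash
python3 -m inch '[[0,0,-0.02,0,0,0,0],[0,0,-0.05,0,0,0,0],[0,0,-0.12,0,0,0,0],[0,0,-0.2,0,0,0,0],[0,0,-0.3,0,0,0,0],[0,0,-0.33,0,0,0,0],[0,0,-0.33,0,0,0,0]]'
python3 -m inch '[[-0.06,0.023,0,0,0,0,0],[-0.15,0.057,0,0,0,0,0],[-0.25,0.094,0,0,0,0,0],[-0.35,0.132,0,0,0,0,0],[-0.45,0.17,0,0,0,0,0],[-0.55,0.208,0,0,0,0,0],[-0.65,0.245,0,0,0,0,0],[-0.75,0.283,0,0,0,0,0],[-0.85,0.321,0,0,0,0,0],[-0.91,0.344,0,0,0,0,0],[-0.9375,0.354,0,0,0,0,0],[-0.9375,0.354,0,0,0,0,0],[-0.9375,0.354,0,0,0,0,0],[-0.9375,0.354,0,0,0,0,0],[-0.9375,0.354,0,0,0,0,0],[-0.9375,0.354,0,0,0,0,0]]'
python3 - <<'E'
from h import *
print(get_state()['eef_pos'],get_state()['opening'])
p,d=snap('scene','s2')
a=cv2.resize(p[140:320,200:440],(720,540),interpolation=cv2.INTER_CUBIC);cv2.imwrite('pics/s2c.png',a[:,:,::-1])
E
```

```text
time: 7.37
eef_pos: [465.2, 269.9, 132.8]
orientation: [3.134, -0.003, 1.57]
ft_force: [0.8, 0.9, -0.8]
opening: 63.5
time: 8.7
eef_pos: [603.1, -104.8, 128.0]
orientation: [-3.141, -0.0, 1.573]
ft_force: [-0.4, -0.7, 0.5]
opening: 63.5
[ 603.12784902 -104.84531044  128.00346064] 63.490532416247525
```

View pics/s2c.png

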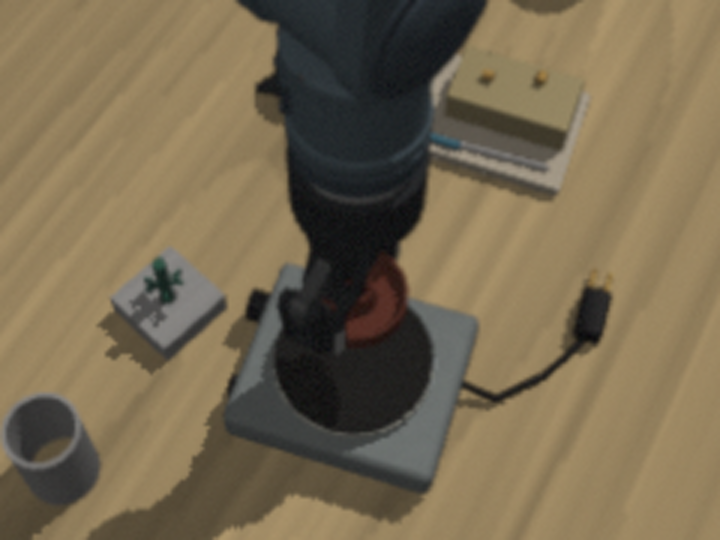

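```bash
python3 -m inch '[[0,0,0.05,0,0,0,0],[0,0,0.1,0,0,0,0],[0,0,0.14,0,0,0,0],[0,0,0.165,0,0,0,0],[0,0,0.175,0,0,0,0],[0,0,0.18,0,0,0,0],[0,0,0.18,0,0,0,0],[0,0,0.18,0,0,0,0],[0,0,0.18,0,0,0,0]]'
```

```text
time: 9.5
eef_pos: [604.6, -106.8, 57.2]
orientation: [3.14, 0.001, 1.571]
ft_force: [0.6, -0.6, -0.4]
opening: 63.6
```

```bash
python3 -m inch '[[0,0,0.004,0,0,0,0],[0,0,0.007,0,0,0,0],[0,0,0.01,0,0,0,0],[0,0,0.0125,0,0,0,0],[0,0,0.0125,0,0,0,0],[0,0,0.0125,0,0,0,0]]'; python3 -m inch '[[0,0,0,0,0,0,0]]'
```

```text
time: 10.0
eef_pos: [603.8, -106.6, 51.9]
orientation: [3.141, 0.0, 1.571]
ft_force: [-2.1, 1.6, 5.6]
opening: 64.1
time: 10.08
eef_pos: [603.9, -106.6, 51.9]
orientation: [3.141, 0.0, 1.571]
ft_force: [-2.5, -0.2, 6.3]
opening: 63.8
```

```bash
python3 -m inch '[[0,0,0,0,0,0,-1],[0,0,0,0,0,0,-1],[0,0,0,0,0,0,-1],[0,0,0,0,0,0,-1],[0,0,0,0,0,0,-1],[0,0,-0.05,0,0,0,-1],[0,0,-0.15,0,0,0,-1],[0,0,-0.22,0,0,0,-1],[0,0,-0.22,0,0,0,-1],[-0.03,-0.373,-0.22,0,0,0,-1],[-0.03,-0.373,-0.22,0,0,0,-1],[-0.03,-0.373,-0.22,0,0,0,-1],[-0.03,-0.373,-0.22,0,0,0,-1],[-0.03,-0.373,-0.22,0,0,0,-1],[-0.03,-0.373,-0.22,0,0,0,-1],[-0.03,-0.373,-0.22,0,0,0,-1],[-0.03,-0.373,-0.22,0,0,0,-1]]'
python3 - <<'E'
from h import *
print(get_state()['eef_pos'])
p,d=snap('scene','s3');p2,d2=snap('top','t3')
v,u=np.mgrid[:400,:640]
for n,p,uv,f in(('scene',p,(318,255),0),('top',p2,(370,193),0)):
    h=cv2.cvtColor(p,cv2.COLOR_RGB2HSV)
    m=((h[...,0]<8)|(h[...,0]>172))&(h[...,1]>110)&(np.hypot(u-uv[0],v-uv[1])<28)
    P=onplane(n,np.stack([u[m],v[m]],-1),67)[:,:2].astype(np.float32);print(n,cv2.minEnclosingCircle(P),P.mean(0),m.sum())
a=np.vstack([cv2.resize(p[150:290,200:400],(600,420)) for p in(p,)]);b=cv2.resize(p2[150:290,270:470],(600,420))
cv2.imwrite('pics/s3c.png',np.hstack([cv2.resize(a,(400,280)),cv2.resize(b,(400,280))])[:,:,::-1])
E
```

```text
time: 11.5
eef_pos: [456.1, -118.8, 139.3]
orientation: [3.14, 0.001, 1.571]
ft_force: [-1.1, -0.6, -0.3]
opening: 85.6
[ 456.07489733 -118.80702398  139.34605616]
scene ((604.4395751953125, -107.42027282714844), 35.895694732666016) [ 604.17096 -107.60541] 786
top ((605.2220458984375, -99.47572326660156), 33.5739631652832) [609.8667   -89.383194] 167
```

View pics/s3c.png

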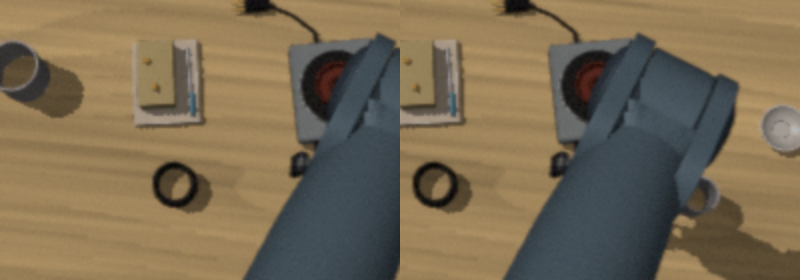

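The base lies flat on the pad (scene view agrees with the release point to ~1 mm). Now the tree.

```bash
python3 -m inch '[[0,0,0.08,0,0,0,-1],[0,0,0.15,0,0,0,-1],[0,0,0.19,0,0,0,-1],[0,0,0.2,0,0,0,-1],[0,0,0.203,0,0,0,-1],[0,0,0.203,0,0,0,-1],[0,0,0.203,0,0,0,-1],[0,0,0.203,0,0,0,-1]]'; python3 -m inch '[[0,0,0,0,0,0,1],[0,0,0,0,0,0,1],[0,0,0,0,0,0,1],[0,0,0,0,0,0,1],[0,0,0,0,0,0,1],[0,0,0,0,0,0,1],[0,0,0,0,0,0,1],[0,0,0,0,0,0,1],[0,0,0,0,0,0,1],[0,0,0,0,0,0,1]]'
```

```text
time: 12.27
eef_pos: [455.9, -119.0, 59.2]
orientation: [3.139, 0.001, 1.571]
ft_force: [1.1, -0.1, 1.0]
opening: 85.1
time: 13.1
eef_pos: [454.6, -118.6, 58.0]
orientation: [3.141, 0.0, 1.571]
ft_force: [-0.2, -0.1, 2.3]
opening: 6.1
```

```bash
python3 -m inch '[[0,0,0,0,0,0,0.4],[0,0,0,0,0,0,0.4],[0,0,0,0,0,0,0.4],[0,0,0,0,0,0.5,0.4],[0,0,0,0,0,0.5,0.4],[0,0,0,0,0,0.5,0.4],[0,0,0,0,0,0.5,0.4],[0,0,0,0,0,0.5,0.4],[0,0,0,0,0,0.5,0.4],[0,0,0,0,0,0.5,0.4],[0,0,0,0,0,0.5,0.4],[0,0,0,0,0,0.5,0.4],[0,0,0,0,0,0.5,0.4],[0,0,0,0,0,0.5,0.4],[0,0,0,0,0,0.5,0.4],[0,0,0,0,0,0.5,0.4],[0,0,0,0,0,0.5,0.4]]'; python3 -m inch '[[0,0,0,0,0,0,1],[0,0,0,0,0,0,1],[0,0,0,0,0,0,1],[0,0,0,0,0,0,1],[0,0,0,0,0,0,1],[0,0,0,0,0,0,1]]'
```

```text
time: 14.52
eef_pos: [454.4, -118.5, 57.8]
orientation: [3.142, 0.0, -0.001]
ft_force: [-1.0, -0.1, -0.3]
opening: 25.6
time: 15.02
eef_pos: [454.6, -118.5, 58.0]
orientation: [3.141, -0.0, 0.0]
ft_force: [-0.4, 0.6, 0.8]
opening: 6.4
```

```bash
python3 -m inch '[[0,0,-0.02,0,0,0,1],[0,0,-0.05,0,0,0,1],[0,0,-0.1,0,0,0,1],[0,0,-0.17,0,0,0,1],[0,0,-0.22,0,0,0,1],[0,0,-0.23,0,0,0,1],[0,0,-0.23,0,0,0,1],[0.03,-0.003,-0.23,0,0,0,1],[0.1,-0.01,-0.23,0,0,0,1],[0.18,-0.015,-0.23,0,0,0,1],[0.26,-0.02,-0.23,0,0,0,1],[0.33,-0.027,-0.23,0,0,0,1],[0.36,-0.03,-0.23,0,0,0,1],[0.373,-0.03,-0.23,0,0,0,1],[0.373,-0.03,-0.23,0,0,0,1],[0.373,-0.03,-0.23,0,0,0,1],[0.373,-0.03,-0.23,0,0,0,1]]'
python3 - <<'E'
from h import *
s=get_state();print(s['eef_pos'],s['opening'])
p,d=snap('scene','s4')
a=cv2.resize(p[170:310,220:400],(720,560),interpolation=cv2.INTER_CUBIC);cv2.imwrite('pics/s4c.png',a[:,:,::-1])
E
```

```text
time: 16.43
eef_pos: [602.1, -106.5, 149.3]
orientation: [-3.141, 0.002, -0.0]
ft_force: [-0.0, 0.3, 0.9]
opening: 6.2
[ 602.09103114 -106.45223792  149.29313869] 6.2015772745023785
```

View pics/s4c.png

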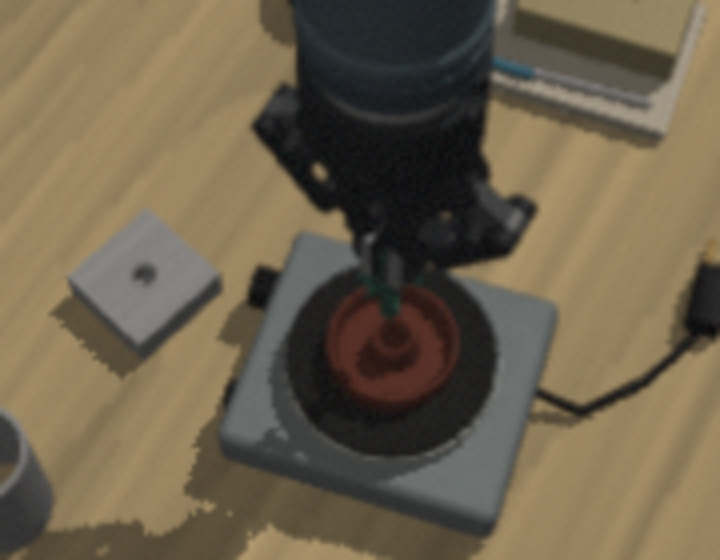

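```bash
python3 -c "
from h import *
print(onplane('scene',(317.6,248.3),102),onplane('scene',(318.6,253),75))
s=get_state();print(s['eef_pos'])"
```

```text
[ 604.02345725 -107.94869163  102.        ] [ 604.67975142 -104.65784396   75.        ]
[ 602.28721601 -106.5539033   149.6186169 ]
```

```bash
python3 -m inch '[[0,0,0.015,0,0,0,1],[0,0,0.03,0,0,0,1],[0,0,0.043,0,0,0,1],[0,0,0.05,0,0,0,1],[0,0,0.05,0,0,0,1],[0,0,0.06,0,0,0,1],[0,0,0.066,0,0,0,1],[0,0,0.066,0,0,0,1],[0,0,0.066,0,0,0,1]]'; python3 -c "
from h import *
s=get_state();print(s['eef_pos'],s['ft_force'],s['moment'])"
```

```text
time: 17.23
eef_pos: [603.6, -106.5, 123.4]
orientation: [3.142, 0.0, -0.0]
ft_force: [0.1, 0.5, -0.0]
opening: 6.3
[ 603.62718561 -106.50058403  123.35749822] [ 0.09352686  0.54475288 -0.02379488] [-0.00809075 -0.00955704 -0.00880116]
```

```bash
python3 -m inch '[[0,0,0.005,0,0,0,1],[0,0,0.01,0,0,0,1],[0,0,0.015,0,0,0,1],[0,0,0.018,0,0,0,1],[0,0,0.018,0,0,0,1]]';python3 -m inch '[[0,0,0.004,0,0,0,1],[0,0,0.008,0,0,0,1],[0,0,0.012,0,0,0,1],[0,0,0.016,0,0,0,1],[0,0,0.018,0,0,0,1],[0,0,0.018,0,0,0,1]]'
```

```text
time: 17.65
eef_pos: [603.4, -106.4, 115.9]
orientation: [-3.141, 0.001, -0.0]
ft_force: [0.4, -0.2, 0.1]
opening: 6.0
time: 18.15
eef_pos: [603.5, -106.5, 108.8]
orientation: [-3.142, 0.0, -0.0]
ft_force: [-0.7, 1.3, -0.7]
opening: 6.4
```

```bash
python3 -m inch '[[0,0,0.002,0,0,0,1],[0,0,0.002,0,0,0,1],[0,0,0.002,0,0,0,0.5],[0,0,0.002,0,0,0,0.5],[0,0,0.002,0,0,0,0.5],[0,0,-0.03,0,0,0,0.5],[0,0,-0.08,0,0,0,-1],[0,0,-0.16,0,0,0,-1],[0,0,-0.2,0,0,0,-1],[0,0,-0.2,0,0,0,-1],[-0.36,0.3835,-0.2,0,0,0,-1],[-0.36,0.3835,-0.2,0,0,0,-1],[-0.36,0.3835,-0.2,0,0,0,-1],[-0.36,0.3835,-0.2,0,0,0,-1],[-0.36,0.3835,-0.2,0,0,0,-1],[-0.36,0.3835,-0.2,0,0,0,-1],[-0.36,0.3835,-0.2,0,0,0,-1],[-0.36,0.3835,-0.2,0,0,0,-1],[-0.36,0.3835,-0.2,0,0,0,-1]]'
python3 - <<'E'
from h import *
s=get_state();print(s['eef_pos'],s['opening'])
p,d=snap('scene','s5');p2,d2=snap('top','t5')
print(top('scene',d,(318,240),30,117,6)); print(top('top',d2,(370,190),40,117,6))
a=cv2.resize(p[190:310,190:390],(800,480),interpolation=cv2.INTER_CUBIC);cv2.imwrite('pics/s5c.png',a[:,:,::-1])
E
```

```text
time: 19.73
eef_pos: [460.4, -259.0, 188.8]
orientation: [-3.141, -0.0, 0.001]
ft_force: [0.5, 0.2, 0.3]
opening: 85.7
[ 460.36196017 -258.97564149  188.76918273] 85.70009074869608
(array([ 602.8, -106.4]), 7.0, 28, array([ 603.6, -105.9], dtype=float32))
(array([ 602.5, -104.5]), 5.2, 8, array([ 603. , -103.6], dtype=float32))
```

View pics/s5c.png

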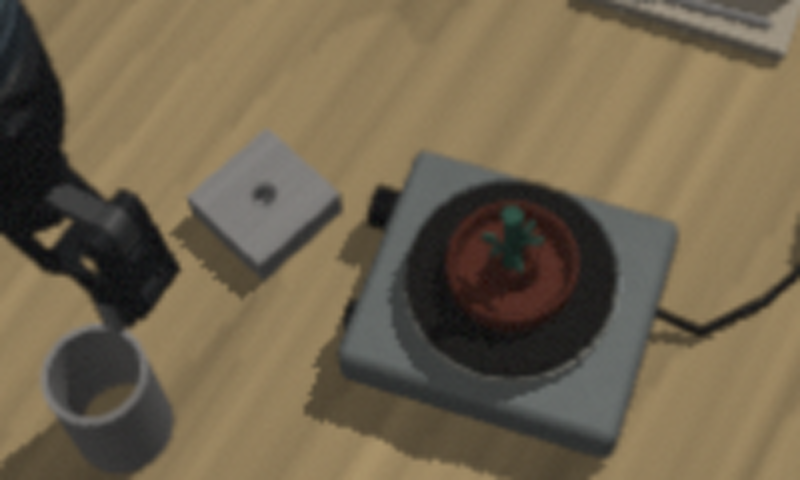

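```bash
python3 -m inch '[[0,0,0.08,0,0,0,-1],[0,0,0.16,0,0,0,-1],[0,0,0.24,0,0,0,-1],[0,0,0.3,0,0,0,-1],[0,0,0.34,0,0,0,-1],[0,0,0.36,0,0,0,-1],[0,0,0.36,0,0,0,-1],[0,0,0.36,0,0,0,-1],[0,0,0.36,0,0,0,0.2],[0,0,0.36,0,0,0,0.2],[0,0,0.36,0,0,0,0.2],[0,0,0.36,0,0,0,0.2],[0,0,0.36,0,0,0,0.2],[0,0,0.36,0,0,0,0.2]]'
python3 -m inch '[[0,0,0,0,0,0,-1],[0,0,0,0,0,0,-1],[0,0,0,0,0,0,-1],[0,0,0,0,0,0,-1],[0,0,0,0,0,-0.5,-1],[0,0,0,0,0,-0.5,-1],[0,0,0,0,0,-0.5,-1],[0,0,0,0,0,-0.5,-1],[0,0,0,0,0,-0.5,-1],[0,0,0,0,0,-0.5,-1],[0,0,0,0,0,-0.5,-1],[0,0,0,0,0,-0.5,-1],[0,0,0,0,0,-0.5,-1],[0,0,0,0,0,-0.5,-1],[0,0,0,0,0,-0.5,-1],[0,0,0,0,0,-0.5,-1],[0,0,0,0,0,-0.5,-1],[0,0,0,0,0,-0.5,-1],[0,0,0,0,0,-0.5,-1]]'
python3 -m inch '[[0,0,0,0,0,0,0.2],[0,0,0,0,0,0,0.2],[0,0,0,0,0,0,0.2],[0,0,0,0,0,0,0.2],[0,0,0,0,0,0,0.2],[0,0,0,0,0,0,0.2],[0,0,0,0,0,0,0.2],[0,0,0,0,0,0,0.2]]'
```

```text
time: 21.0
eef_pos: [460.4, -260.6, 46.8]
orientation: [3.14, -0.002, -0.0]
ft_force: [-2.5, 0.8, 5.4]
opening: 50.5
time: 22.58
eef_pos: [459.6, -259.9, 45.0]
orientation: [-3.141, -0.0, 1.569]
ft_force: [-0.7, -0.7, 0.6]
opening: 85.7
time: 23.25
eef_pos: [459.9, -260.1, 45.5]
orientation: [3.141, 0.0, 1.57]
ft_force: [-0.9, 0.6, 5.0]
opening: 50.6
```

```bash
python3 -m inch '[[0,0,-0.015,0,0,0,0.2],[0,0,-0.04,0,0,0,0.2],[0,0,-0.08,0,0,0,0.2],[0,0,-0.13,0,0,0,0.2],[0,0,-0.19,0,0,0,0.2],[0,0,-0.25,0,0,0,0.2],[0,0,-0.31,0,0,0,0.2],[0,0,-0.36,0,0,0,0.2],[0,0,-0.39,0,0,0,0.2],[0,0,-0.4,0,0,0,0.2],[0,0,-0.4,0,0,0,0.2],[0,0,-0.4,0,0,0,0.2]]'
python3 -m inch '[[0.011,0.01,0,0,0,0,0.2],[0.032,0.03,0,0,0,0,0.2],[0.064,0.06,0,0,0,0,0.2],[0.107,0.1,0,0,0,0,0.2],[0.15,0.14,0,0,0,0,0.2],[0.192,0.18,0,0,0,0,0.2],[0.234,0.22,0,0,0,0,0.2],[0.277,0.26,0,0,0,0,0.2],[0.32,0.3,0,0,0,0,0.2],[0.352,0.33,0,0,0,0,0.2],[0.373,0.35,0,0,0,0,0.2],[0.3835,0.36,0,0,0,0,0.2],[0.3835,0.36,0,0,0,0,0.2],[0.3835,0.36,0,0,0,0,0.2],[0.3835,0.36,0,0,0,0,0.2],[0.3835,0.36,0,0,0,0,0.2],[0.3835,0.36,0,0,0,0,0.2]]'
python3 - <<'E'
from h import *
s=get_state();print(s['eef_pos'],s['opening'])
p,d=snap('scene','s6')
a=cv2.resize(p[150:310,220:420],(750,600),interpolation=cv2.INTER_CUBIC);cv2.imwrite('pics/s6c.png',a[:,:,::-1])
E
```

```text
time: 24.25
eef_pos: [459.3, -259.6, 204.5]
orientation: [-3.141, -0.0, 1.571]
ft_force: [0.1, -0.4, -2.3]
opening: 50.4
time: 25.67
eef_pos: [603.2, -107.3, 205.2]
orientation: [-3.142, 0.0, 1.569]
ft_force: [0.1, -0.2, -2.5]
opening: 50.6
[ 603.21362003 -107.26680822  205.24690898] 50.6214046078476
```

View pics/s6c.png

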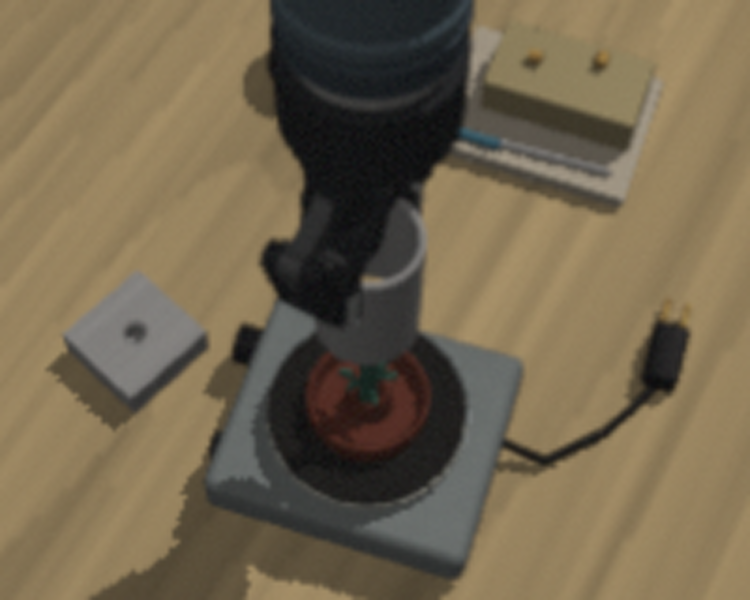

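```bash
python3 -m inch '[[0,0,0.01,0,0,0,0.2],[0,0,0.03,0,0,0,0.2],[0,0,0.055,0,0,0,0.2],[0,0,0.08,0,0,0,0.2],[0,0,0.105,0,0,0,0.2],[0,0,0.13,0,0,0,0.2],[0,0,0.155,0,0,0,0.2],[0,0,0.18,0,0,0,0.2],[0,0,0.2,0,0,0,0.2],[0,0,0.21,0,0,0,0.2],[0,0,0.215,0,0,0,0.2],[0,0,0.215,0,0,0,0.2],[0,0,0.215,0,0,0,0.2]]'
python3 -m inch '[[0,0,0.004,0,0,0,0.2],[0,0,0.008,0,0,0,0.2],[0,0,0.012,0,0,0,0.2],[0,0,0.016,0,0,0,0.2],[0,0,0.02,0,0,0,0.2],[0,0,0.023,0,0,0,0.2],[0,0,0.023,0,0,0,0.2],[0,0,0.023,0,0,0,0.2]]'
```

```text
time: 26.8
eef_pos: [604.0, -106.6, 119.5]
orientation: [3.141, 0.0, 1.571]
ft_force: [-0.7, 0.1, -2.8]
opening: 50.1
time: 27.47
eef_pos: [603.6, -106.5, 109.7]
orientation: [-3.141, 0.0, 1.571]
ft_force: [-0.2, -0.1, -1.9]
opening: 50.5
```

```bash
python3 -m inch '[[0,0,0.003,0,0,0,0.2],[0,0,0.006,0,0,0,0.2],[0,0,0.009,0,0,0,0.2],[0,0,0.009,0,0,0,0.2],[0,0,0.009,0,0,0,0.2]]';python3 -m inch '[[0,0,0.0015,0,0,0,0.2],[0,0,0.003,0,0,0,0.2],[0,0,0.003,0,0,0,0.2]]'
```

```text
time: 27.88
eef_pos: [603.5, -106.5, 106.1]
orientation: [-3.141, -0.0, 1.571]
ft_force: [-0.2, 0.3, -2.0]
opening: 50.1
time: 28.13
eef_pos: [603.9, -106.6, 105.6]
orientation: [3.141, 0.0, 1.571]
ft_force: [-1.1, 1.0, 1.1]
opening: 50.7
```

```bash
python3 -m inch '[[0,0,0,0,0,0,-1],[0,0,0,0,0,0,-1],[0,0,0,0,0,0,-1],[0,0,0,0,0,0,-1],[0,0,0,0,0,0,-1],[0,0,-0.03,0,0,0,-1],[0,0,-0.1,0,0,0,-1],[0,0,-0.18,0,0,0,-1],[0,0,-0.25,0,0,0,-1],[0,0,-0.25,0,0,0,-1]]'
python3 -m inch '[[0.08,-0.058,0,0,0,0,-1],[0.16,-0.116,0,0,0,0,-1],[0.24,-0.174,0,0,0,0,-1],[0.32,-0.232,0,0,0,0,-1],[0.4,-0.29,0,0,0,0,-1],[0.48,-0.348,0,0,0,0,-1],[0.54,-0.39,0,0,0,0,-1],[0.56,-0.407,0,0,0,0,-1],[0.56,-0.407,0,0,0,0,-1],[0.56,-0.407,0.06,0,0,0,-1],[0.56,-0.407,0.14,0,0,0,-1],[0.56,-0.407,0.22,0,0,0,-1],[0.56,-0.407,0.3,0,0,0,-1],[0.56,-0.407,0.3,0,0,0,-1],[0.56,-0.407,0.3,0,0,0,-1],[0.56,-0.407,0.3,0,0,0,-1]]'
python3 - <<'E'
from h import *
s=get_state();print(s['eef_pos'],s['opening'])
p,d=snap('scene','s7')
print(top('scene',d,(316,236),30,136,6))
a=np.hstack([cv2.resize(p[190:310,250:370],(400,400),interpolation=cv2.INTER_CUBIC),cv2.resize(p[90:210,240:360],(400,400),interpolation=cv2.INTER_CUBIC)]);cv2.imwrite('pics/s7c.png',a[:,:,::-1])
E
```

```text
time: 28.97
eef_pos: [607.0, -107.4, 211.8]
orientation: [3.131, 0.003, 1.571]
ft_force: [0.1, -0.1, 0.8]
opening: 85.3
time: 30.3
eef_pos: [442.5, 116.9, 86.3]
orientation: [3.14, 0.0, 1.57]
ft_force: [0.9, -0.5, -1.0]
opening: 85.2
[442.45946796 116.94584276  86.34330093] 85.22283604721878
(array([ 604.2, -107.9]), 27.4, 191, array([ 604.8, -107.8], dtype=float32))
```

View pics/s7c.png

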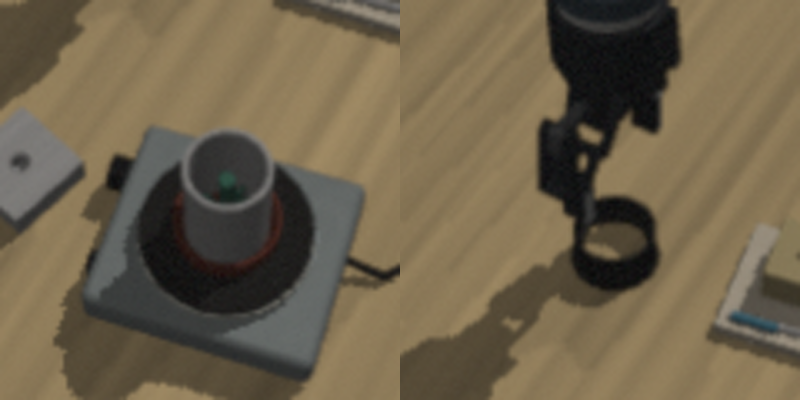

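```bash
python3 -m inch '[[0,0,0.05,0,0,0,-1],[0,0,0.1,0,0,0,-1],[0,0,0.15,0,0,0,-1],[0,0,0.18,0,0,0,-1],[0,0,0.194,0,0,0,-1],[0,0,0.194,0,0,0,-1],[0,0,0.194,0,0,0,-1],[0,0,0.194,0,0,0,0],[0,0,0.194,0,0,0,0],[0,0,0.194,0,0,0,0],[0,0,0.194,0,0,0,0],[0,0,0.194,0,0,0,0],[0,0,0.194,0,0,0,0]]'
python3 -m inch '[[0,0,0,0,0,0,-1],[0,0,0,0,0,0,-1],[0,0,0,0,0,0,-1],[0,0,0,0,0,0,-1],[0,0,0,0,0,0.5,-1],[0,0,0,0,0,0.5,-1],[0,0,0,0,0,0.5,-1],[0,0,0,0,0,0.5,-1],[0,0,0,0,0,0.5,-1],[0,0,0,0,0,0.5,-1],[0,0,0,0,0,0.5,-1],[0,0,0,0,0,0.5,-1],[0,0,0,0,0,0.5,-1],[0,0,0,0,0,0.5,-1],[0,0,0,0,0,0.5,-1],[0,0,0,0,0,0.5,-1],[0,0,0,0,0,0.5,-1],[0,0,0,0,0,0.5,-1],[0,0,0,0,0,0.5,-1]]'
python3 -m inch '[[0,0,0,0,0,0,0],[0,0,0,0,0,0,0],[0,0,0,0,0,0,0],[0,0,0,0,0,0,0],[0,0,0,0,0,0,0],[0,0,0,0,0,0,0],[0,0,0,0,0,0,0]]'
```

```text
time: 31.43
eef_pos: [442.3, 117.7, 9.3]
orientation: [3.139, -0.0, 1.571]
ft_force: [-2.3, -0.6, 10.4]
opening: 60.5
time: 33.02
eef_pos: [440.8, 117.5, 7.4]
orientation: [3.141, 0.0, 0.002]
ft_force: [0.3, -0.7, 0.2]
opening: 85.6
time: 33.6
eef_pos: [440.9, 117.5, 8.1]
orientation: [3.141, -0.0, 0.001]
ft_force: [-2.2, -0.6, 6.9]
opening: 60.4
```

```bash
python3 -m inch '[[0,0,-0.015,0,0,0,0],[0,0,-0.05,0,0,0,0],[0,0,-0.1,0,0,0,0],[0,0,-0.17,0,0,0,0],[0,0,-0.25,0,0,0,0],[0,0,-0.33,0,0,0,0],[0,0,-0.4,0,0,0,0],[0,0,-0.44,0,0,0,0],[0,0,-0.45,0,0,0,0],[0,0,-0.45,0,0,0,0]]'
python3 -m inch '[[0.02,0.028,0,0,0,0,0],[0.06,0.083,0,0,0,0,0],[0.11,0.151,0,0,0,0,0],[0.16,0.22,0,0,0,0,0],[0.21,0.289,0,0,0,0,0],[0.26,0.358,0,0,0,0,0],[0.31,0.427,0,0,0,0,0],[0.35,0.482,0,0,0,0,0],[0.385,0.53,0,0,0,0,0],[0.4,0.55,0,0,0,0,0],[0.407,0.56,0,0,0,0,0],[0.407,0.56,0,0,0,0,0],[0.407,0.56,0,0,0,0,0],[0.407,0.56,0,0,0,0,0],[0.407,0.56,0,0,0,0,0]]'
python3 - <<'E'
from h import *
s=get_state();print(s['eef_pos'],s['opening'])
p,d=snap('scene','s8')
a=cv2.resize(p[150:310,220:420],(750,600),interpolation=cv2.INTER_CUBIC);cv2.imwrite('pics/s8c.png',a[:,:,::-1])
E
```

```text
time: 34.43
eef_pos: [441.9, 117.6, 188.7]
orientation: [-3.141, -0.003, 0.0]
ft_force: [0.2, -0.1, -0.3]
opening: 60.2
time: 35.68
eef_pos: [603.0, -105.3, 187.6]
orientation: [-3.141, 0.0, 0.001]
ft_force: [-0.3, 0.0, -0.6]
opening: 60.1
[ 603.02529231 -105.28398933  187.60130072] 60.12222653581734
```

View pics/s8c.png

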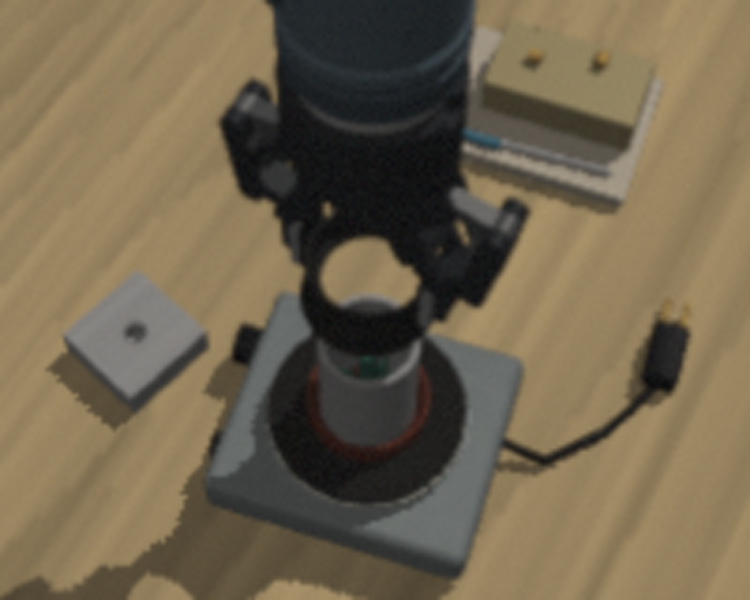

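```bash
python3 -m inch '[[0,0,0.015,0,0,0,0],[0,0,0.035,0,0,0,0],[0,0,0.06,0,0,0,0],[0,0,0.08,0,0,0,0],[0,0,0.092,0,0,0,0],[0,0,0.1,0,0,0,0],[0,0,0.1,0,0,0,0],[0,0,0.1,0,0,0,0]]'
python3 -m inch '[[0,0,0.005,0,0,0,0],[0,0,0.01,0,0,0,0],[0,0,0.015,0,0,0,0],[0,0,0.02,0,0,0,0],[0,0,0.025,0,0,0,0],[0,0,0.025,0,0,0,0],[0,0,0.025,0,0,0,0]]'
```

```text
time: 36.4
eef_pos: [603.6, -106.5, 147.3]
orientation: [3.142, 0.0, -0.0]
ft_force: [-0.2, 0.3, 0.4]
opening: 59.9
time: 36.98
eef_pos: [603.5, -106.5, 137.3]
orientation: [-3.142, 0.0, -0.0]
ft_force: [0.4, 0.1, -0.9]
opening: 60.4
```

Entered without contact force; the last 7 mm.

```bash
python3 -m inch '[[0,0,0.004,0,0,0,0],[0,0,0.008,0,0,0,0],[0,0,0.012,0,0,0,0],[0,0,0.015,0,0,0,0],[0,0,0.015,0,0,0,0],[0,0,0.015,0,0,0,0]]'
python3 -m inch '[[0,0,0.0015,0,0,0,0],[0,0,0.003,0,0,0,0],[0,0,0.003,0,0,0,0],[0,0,0.003,0,0,0,0]]'
```

```text
time: 37.48
eef_pos: [603.6, -106.5, 131.3]
orientation: [-3.142, 0.0, -0.0]
ft_force: [-0.4, 0.6, -0.4]
opening: 60.5
time: 37.82
eef_pos: [603.7, -106.5, 130.3]
orientation: [3.142, -0.0, -0.0]
ft_force: [0.7, 0.2, -1.1]
opening: 60.0
```

```bash
python3 -m inch '[[0,0,0.0015,0,0,0,0],[0,0,0.003,0,0,0,0],[0,0,0.003,0,0,0,0],[0,0,0.003,0,0,0,0]]'
```

```text
time: 38.15
eef_pos: [603.8, -106.6, 130.1]
orientation: [3.141, -0.001, -0.0]
ft_force: [-2.3, 0.4, 4.2]
opening: 60.4
```

Ledge contact (+4 N) at the expected height. Release, rise, and withdraw.

```bash
python3 -m inch '[[0,0,0,0,0,0,-1],[0,0,0,0,0,0,-1],[0,0,0,0,0,0,-1],[0,0,0,0,0,0,-1],[0,0,0,0,0,0,-1],[0,0,-0.03,0,0,0,-1],[0,0,-0.08,0,0,0,-1],[0,0,-0.15,0,0,0,-1],[0,0,-0.2,0,0,0,-1],[0,0,-0.2,0,0,0,-1]]'
python3 -m inch '[[-0.3,-0.3,0,0,0,0,-1],[-0.3,-0.3,0,0,0,0,-1],[-0.3,-0.3,0,0,0,0,-1],[-0.3,-0.3,0,0,0,0,-1],[-0.3,-0.3,0,0,0,0,-1],[-0.3,-0.3,0,0,0,0,-1],[-0.3,-0.3,0,0,0,0,-1],[-0.3,-0.3,0,0,0,0,-1],[-0.3,-0.3,0,0,0,0,-1],[-0.3,-0.3,0,0,0,0,-1]]'
python3 - <<'E'
from h import *
s=get_state();print(s['eef_pos'],s['opening'])
p,d=snap('scene','s9')
print(top('scene',d,(316,232),30,156,6))
a=cv2.resize(p[170:310,220:400],(720,560),interpolation=cv2.INTER_CUBIC);cv2.imwrite('pics/s9c.png',a[:,:,::-1])
C=cloud('scene',d)[205:260,290:345];c=C[np.hypot(C[...,0]-604,C[...,1]+107.5)<34];r=np.hypot(c[:,0]-604,c[:,1]+107.5)
for sx in(1,-1):
  for sy in(1,-1):
    m=(r>25)&(r<31)&((c[:,0]-604)*sx>0)&((c[:,1]+107.5)*sy>0)&(c[:,2]>146);print(sx,sy,m.sum(),np.median(c[m,2]))
E
```

```text
time: 38.98
eef_pos: [606.2, -107.2, 214.1]
orientation: [3.139, -0.008, -0.0]
ft_force: [0.9, -0.3, 0.9]
opening: 85.2
time: 39.82
eef_pos: [484.8, 12.7, 209.0]
orientation: [3.141, -0.0, -0.001]
ft_force: [-0.6, -0.6, -0.3]
opening: 85.2
[484.77074151  12.65664275 208.97741868] 85.17163187198581
(array([ 604.9, -106.6]), 32.5, 235, array([ 602.5, -105.8], dtype=float32))
1 1 41 153.9480060826478
1 -1 87 153.33811270373076
-1 1 67 152.18342180533205
-1 -1 57 154.98138898174398
```

View pics/s9c.png

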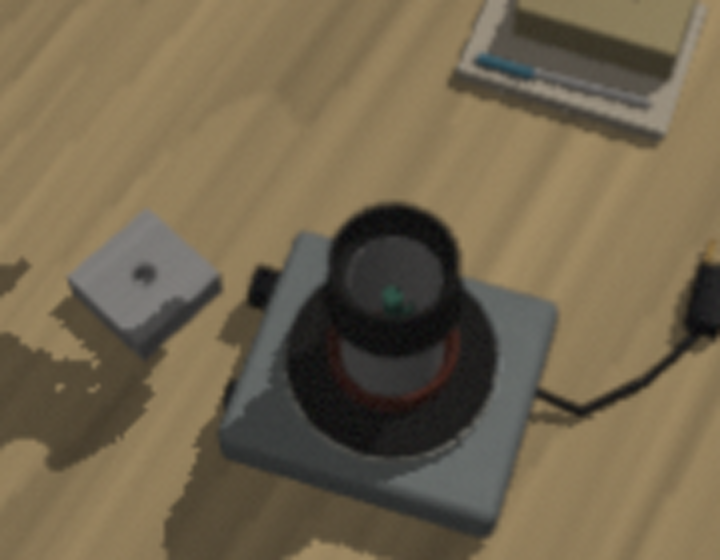

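Collar sits level and centred (604.9,-106.6); rim height ≈154 mm measured in a view that reads the bench 2–3 mm low, so about 156 as expected. Handing in.

```bash
python3 -c "
from station import close_job
print(close_job())"
```

```text
the job is handed in; nothing more can be done
None
```

The casting flask is set up on the vibrator in the order you gave: base on the pad, tree in the base, narrow flask over the tree, collar on the flask. I handed the job in at about 40 s; the hand-in reports no verdict. I gripped each piece twice at right angles to centre it before lifting, then lowered it slowly while watching the wrist force.

**Last checks (scene camera):**

| Piece | Centre (mm) | Reference (mm) | Reading |
|---|---|---|---|
| Base | (604.4, -107.4) | pad at about (603.5, -106.5) | looks flat on the pad |
| Tree | top at (602.8, -106.4) | base at (604.4, -107.4) | looks upright, not touched by the flask as far as force and pictures show |
| Flask | (604.2, -107.9) | base at (604.4, -107.4) | stands inside the rim; contact at the expected height |
| Collar | (604.9, -106.6) | flask at (604.2, -107.9) | ledge contact of about 4 N at the expected height |

- **Collar height:** the rim read about 152–155 mm around the circle against 156 expected. This fits the scene camera reading the bench 2–4 mm low.
- **Camera disagreement:** the two cameras differed by about 2–5 mm in position. For the final placements I relied on the robot's own coordinates.
- **Bystanders:** the block looked unmoved in the last picture. I did not re-measure the wide flask or the dish, but the arm did not touch them.

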